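# Unhook a glaze sample tray from its lipped rack

### The job

Take the sample tray with the cobalt-blue grip out of the lipped rack without forcing it: lift and tilt its grip end up over the front lip, then keep its other end down and draw the hook there out from under the keeper bar. Lay the tray gently, right way up and flat, lengthwise and wholly on the cork mat, let go of it, and leave the green tray and everything else on the bench where they are.

Things in the scene. Friction and masses are not known exactly. Their poses are not given: they have to be found in the camera images.
- cobalt_tray: Tray to move: loose light-wood plate with cobalt-blue upright grip and two blue glaze discs, 0.3 kg. Origin: middle of its underside. x towards its hook (away from the robot in the rack), y across, z up. Plate: x -90 to 85 mm, 80 wide, 10 thick. Discs 48 across, 6 thick, on top at x = 3 and 56.
- cobalt_grip (a point): Where to hold the blue grip, 45 mm above the tray's underside at tray x = -45 mm, y = 0; axes as the tray's. The grip is an upright block 36 long (x), 16 thick (y), from the plate's top (35 mm below this point) to 17 mm above it. Pinch it from above across its 16 mm.
- cobalt_near (a point): Middle of the lower edge of the tray's grip end (tray x = -90 mm, y = 0, z = 0).
- cobalt_hook (a point): Middle of the lower edge of the hook's tip (tray x = 110 mm, y = 0, z = 0). The steel hook is a tongue 50 mm wide, 6 thick, at the underside from the plate's end (x = 85) to x = 110, its last 6 mm turned up to 15 mm high.
- celadon_grip (a point): The same point on the other, otherwise identical tray, with pale green (celadon) grip and discs, in the rack's other bay 98 mm away. Leave it.
- rack: Plywood rack with grey metal lip and bar, fixed; origin on the bench, axes as those of its trays. x -102 to 128 mm, 212 wide, deck 30 above the bench. Two bays at y = 49 and -49, either tray in either; a tray's origin is at rack x = 0. Guides 8 high beside the trays, 5 mm play each side.
- rack_lip (a point): Middle of the top of the rack's front lip, across both trays' grip ends: 8 mm thick, 24 mm higher than the deck (54 above the bench), rack x = -98 mm. A tray has 4 mm of play to it. A tray held level can rise only 14 mm, so the lip stops it; its grip end must be tilted up over it.
- rack_keeper (a point): Middle of the underside of the keeper bar over both hooks: rack x 92 to 100 mm, underside 20 mm above the deck, 10 thick; the turned-up hook tip (15 mm) lies 4 mm beyond it and catches if pulled straight up. Tilt the tray 0.18 to 0.35 rad, grip end up, about the hook tip, keeping that down on the deck; draw it 30 mm or more in -x; then lift it away.
- mat: Cork mat fixed to the bench, 300 mm long (x) by 170 wide (y), 4 thick; origin at the centre of its underside. Rack and mat stand side by side, either one on either side.
- mug: White mug, 82 mm across, 95 high; bystander. Origin under its centre.
- glaze_jar: Rust-brown glaze jar with white lid, 84 mm across, 95 high; bystander. Origin under its centre.
- squeeze_bottle: Yellow bottle, 56 mm across, 160 high; bystander. Origin under its centre.
- bowl: Unglazed cream bowl, 130 mm across, 60 high; bystander. Origin under its centre.
- brush: Glaze brush lying on the bench between robot and rack, 190 mm long; bystander.

How it is judged:
By the outcome, as a careful person would: the job done as asked, in the order asked, and still so for the second after the job is handed in, with the robot touching nothing.
It also fails if it takes over 45 s, if anything falls off the work surface, if the arm or the gripper's body presses on something with over 40 N, if the wrist force passes 120 N, or if a joint passes its speed limit or range.

### The arm

A 6-joint arm with a two-finger parallel gripper is mounted at the origin on the work surface. World frame = base frame: x ahead of the robot, y to its left, z up, the work surface at z = 0. Lengths are in m, angles in rad, forces in N, time in s.
With the tool pointing down it reaches from about 0.35 to 0.85 m from the base axis. Payload 8.1 kg.
Tool frame: the origin (TCP) lies at the very end of the fingers, on their centre line; the grasp point (between the pads) lies 19 mm behind it; z points along the fingers, y is the line along which they close (so a half turn about z gives the same grasp; the last joint's range is limited). The gripper opens to 85 mm and grips with 20 to 120 N. Pads are 22 mm wide; open, the fingers measure 114 mm over their backs; the gripper's body (76 mm by 85 mm) begins 54 mm behind the grasp point. The pads swing forward as they close: fully open they stand 13 mm farther back than shut.
Start: joints at [-1.28, 0.13, 1.488, -0, 1.523, -0.085], TCP at [0.22, -0.558, 0.231] pointing down, gripper open.
Joint ranges: [-2.96, 2.96], [-0.89, 2.26], [0.02, 2.5], [-1.34, 4.48], [0, 2.73], [-2.66, 2.66]. Speed limits (rad/s): [2.39, 2.39, 2.79, 3.14, 3.14, 3.14].

### API

Orientations are given as a unit quaternion [x, y, z, w].
In Python, from cell import ctrl gives the robot as it stands.
- The arm moves only by the shell command python3 -m inch 'ROWS'. ROWS is JSON, a list of rows, each a list of 7 numbers: the shift along the tool's x, y, z in cm, then the turn, a rotation vector about the tool's x, y, z in rad, then the closure, from -1 (fully open) to 1 (shut), so that 0 is half open. A call has 1 to 12 rows; each row shifts and turns the commanded pose from where the row before left it, along the tool's axes as they then stand; what a row does not reach is not made up. A row lasts 1/10 s, in which the tool goes at most 50 mm and 8.59 degrees, less where a joint would pass 70% of its speed; a pose out of reach is approached as far as the arm can. A call is refused whole if a number of a shift passes 5 or a number of a turn 0.15, either way. A call with a gripper value outside its range is refused whole. The fingers move at their own pace and stop on an object; the grip force is fixed at half the most. Time passes only in rows, so rows that do not move let the fingers close. It gives the time, the measured TCP pose, the force, the opening and the grip force at its end, in the units of the state.
- ctrl.get_obs(): the state, without advancing time (a new reading comes with each control period).
- ctrl.read_camera(name): name is "side" or "top" or "wrist"; returns (picture, depth): 400x640x3 uint8, red, green, blue; 400x640 float32, m along the optical axis (not along the pixel's ray), 0 where there is no reading.
- ctrl.camera_params(name): a dict with "vfov" (degrees; the focal length in pixels is half the picture's height over the tangent of half this angle, whatever the lens; pixels are square), "cx", "cy" (the principal point, pixels), "view" (4x4, takes a point from world to camera coordinates). Camera axes: x right, y down, z forward; pixel columns grow to the right and rows downward; lengths in m; the calibration is good to about 2 mm. A picture is of the moment at which its call begins: read the wrist's pose just before it. camera_params takes no time and is no camera call; for the wrist camera it gives the pose at the moment of the call.
- ctrl.finish_job(): hands the job in; it is judged then, once.
The state is a dict: "t": time; "joint_pos": joint angles; "joint_vel": joint speeds; "tau": joint torques, N m; "tool_pos": TCP position; "orientation": TCP orientation; "contact_force": force on the tool from outside, world axes, zero at the start; "moment": the same for the moment, N m; "opening": opening from 0.0 (shut) to 1.0 (fully open); "grasp_force": force on a finger pad.
Only numpy, scipy, OpenCV 4.12 (cv2) and the standard library are available. Lean on these libraries where they do the work, as an engineer would, in place of code of your own. Each camera call takes 0.05 s, during which the arm holds its last target. There are 200 camera calls.

## Working session

There is one attempt and no reset: what is moved stays moved. The work goes in short steps, Python scripts to look and compute and a shell command to move; the robot and the scene stay as the last step left them, time stands still between calls to the robot, and variables do not carry over. Pictures are saved under pics/ and viewed, at most 10 in all, crops included, and the job is handed in when it is done.

```bash
ls; mkdir -p pics
python3 - <<'E'
from cell import ctrl
import cv2,numpy as np
for n in ["top","side"]:
    p,d=ctrl.read_camera(n); cv2.imwrite(f"pics/{n}0.png",p[:,:,::-1]); np.save(f"{n}0.npy",d)
    print(n,ctrl.camera_params(n))
o=ctrl.get_obs(); print(o)
E
```

```text
pics
top {'vfov': 47.919425667618256, 'cx': 312.16375686296544, 'cy': 202.21923156280474, 'view': array([[ 0.00655891, -0.99997625, -0.00211531, -0.00753598],
       [-0.99707586, -0.0063788 , -0.07615145,  0.52746123],
       [ 0.07613615,  0.00260859, -0.99709402,  1.61273235],
       [ 0.        ,  0.        ,  0.        ,  1.        ]])}
side {'vfov': 47.33334336265769, 'cx': 324.0393382831168, 'cy': 204.54151151187708, 'view': array([[-0.95058621, -0.30988069, -0.01896893,  0.48939136],
       [-0.1584699 ,  0.53684585, -0.82866388,  0.16974622],
       [ 0.26697033, -0.78471045, -0.55942502,  1.41464363],
       [ 0.        ,  0.        ,  0.        ,  1.        ]])}
{'t': 0.1, 'joint_pos': array([-1.28039842e+00,  1.31102770e-01,  1.48916188e+00,  3.91946572e-06,
        1.52302744e+00, -8.54020243e-02]), 'joint_vel': array([-0.00046834,  0.00057489, -0.00382132, -0.00056082,  0.00217057,
       -0.00063627]), 'tau': array([ 2.30754100e-03, -5.70950532e+01, -5.01940691e+01,  3.24962525e-05,
        8.17050110e-03, -6.61627254e-06]), 'tool_pos': array([ 0.22008708, -0.55763861,  0.23034378]), 'orientation': array([ 9.82398343e-01,  1.86796077e-01, -8.49947518e-05, -8.45458389e-04]), 'contact_force': array([-0.33281313, -0.098365  , -0.08173428]), 'moment': array([ 0.00247252, -0.04577212,  0.04787241]), 'grasp_force': 0.0, 'opening': 0.9981611329488644}
```

View pics/top0.png

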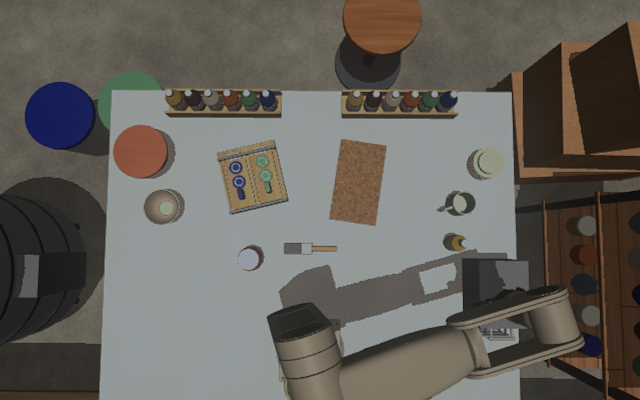

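View pics/side0.png

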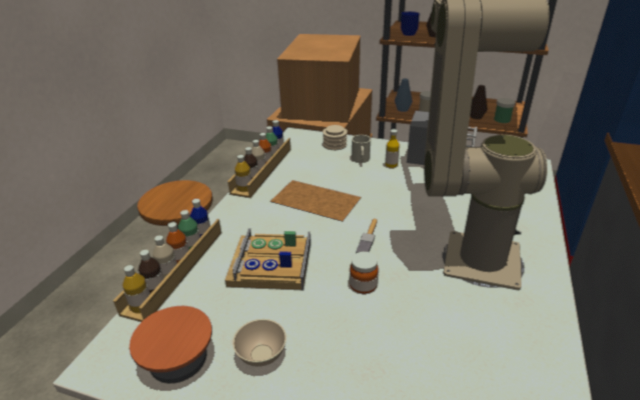

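The top view shows the rack at about (252,177) with the cobalt tray in its left bay (grip at about (241,193)). The mat is at (358,182), and the jar at (250,259) and brush at (310,248) lie nearer the robot. I'll enlarge that area.

Run:
```python
import cv2
p=cv2.imread("pics/top0.png")[130:235,210:400]
cv2.imwrite("pics/top0c.png",cv2.resize(p,None,fx=4,fy=4,interpolation=cv2.INTER_CUBIC))
```

```text
(no output)
```

View pics/top0c.png

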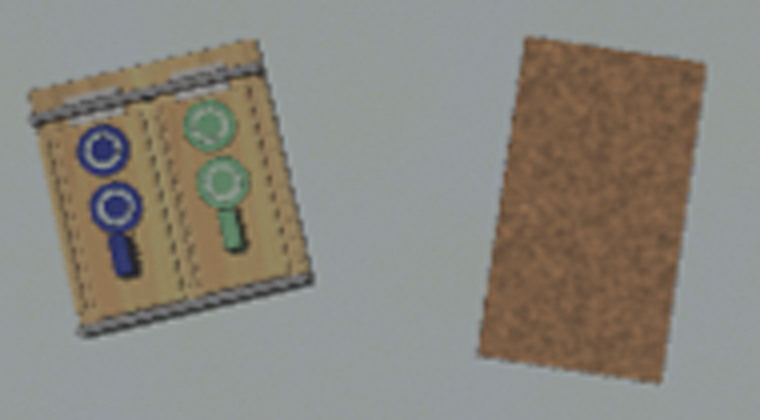

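The crop shows the cobalt discs at (103,150) and (117,207) and the grip top at about (124,256). The mat corners are (527,37), (706,64), (661,383) and (479,355). The lip runs (82,330)–(312,279) and the keeper (33,118)–(262,68).

```bash
cat > h.py <<'E'
import numpy as np
from cell import ctrl
from scipy.spatial.transform import Rotation as R
def ray(par,u,v,z):
    f=200/np.tan(np.radians(par["vfov"]/2)); V=par["view"]
    d=V[:3,:3].T@np.array([(u-par["cx"])/f,(v-par["cy"])/f,1]); c=-V[:3,:3].T@V[:3,3]
    return c+d*(z-c[2])/d[2]
E
python3 - <<'E'
from h import *
np.set_printoptions(precision=4,suppress=True)
P=ctrl.camera_params("top")
for n,u,v,z in [("d56",103,150,.046),("d3",117,207,.046),("griptop",123,256,.092),("g56",210,125,.046),("g3",223,183,.046),("lipL",82,331,.054),("lipR",312,279,.054),("kL",33,118,.06),("kR",262,68,.06),("m1",527,37,.004),("m2",706,64,.004),("m3",661,383,.004),("m4",479,355,.004)]:
    print(n,ray(P,u/4+210-.4,v/4+130-.4,z)[:2])
E
```

```text
d56 [0.6503 0.2726]
d3 [0.5989 0.2591]
griptop [0.5504 0.2454]
g56 [0.6736 0.1768]
g3 [0.6211 0.1644]
lipL [0.487  0.2867]
lipR [0.5346 0.0832]
kL [0.6765 0.3332]
kR [0.7229 0.1295]
m1 [ 0.7648 -0.1106]
m2 [ 0.7405 -0.2761]
m3 [ 0.4456 -0.2333]
m4 [ 0.47   -0.0673]
```

```bash
python3 -m inch '[[0,0,0,0,0,0.146,-1],[2.5,-3.5,0,0,0,0,-1],[2.5,-3.5,0,0,0,0,-1],[2.5,-3.5,0,0,0,0,-1],[2.5,-3.5,0,0,0,0,-1],[2.5,-3.5,0,0,0,0,-1],[2.5,-3.5,0,0,0,0,-1],[2.5,-3.5,0,0,0,0,-1],[2.5,-3.5,0,0,0,0,-1],[2.5,-3.5,0,0,0,0,-1],[2.5,-3.5,0,0,0,0,-1]]'
python3 -m inch '[[2.5,-3.5,0,0,0,0,-1],[2.5,-3.5,0,0,0,0,-1],[2.5,-3.5,0,0,0,0,-1],[2.5,-3.5,0,0,0,0,-1],[2.5,-3.5,0,0,0,0,-1],[2.5,-3.5,0,0,0,0,-1],[2.5,-3.5,0,0,0,0,-1],[2.5,-3.5,0,0,0,0,-1],[2.5,-3.5,0,0,0,0,-1],[0.7,-4.5,0,0,0,0,-1],[0,0,0,0,0,0,-1],[0,0,0,0,0,0,-1]]'
python3 - <<'E'
from h import *
import cv2
P=ctrl.camera_params("wrist"); p,d=ctrl.read_camera("wrist"); cv2.imwrite("pics/w1.png",p[:,:,::-1])
np.savez("w1.npz",d=d,**P)
E
```

```text
t: 1.2
tool_pos: [0.3841, -0.1586, 0.2311]
orientation: [0.993, 0.115, 0.0, -0.0]
contact_force: [0.2, -0.5, 0.0]
opening: 1.0
grasp_force: 0.0
t: 2.4
tool_pos: [0.5272, 0.2439, 0.2305]
orientation: [0.993, 0.116, -0.001, 0.0]
contact_force: [0.6, 0.1, 0.8]
opening: 1.0
grasp_force: 0.0
```

View pics/w1.png

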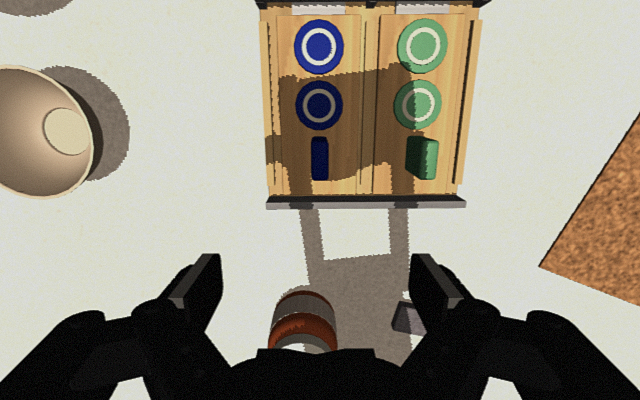

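The wrist view shows cobalt discs at (319,46) and (319,105) and the grip at columns 311–329, rows 137–180. The jar is behind the fingers, nearer the robot.

Run:
```python
from h import *
np.set_printoptions(precision=4,suppress=True)
P=dict(np.load("w1.npz")); d=P["d"]
for n,u,v,z in [("d56",319,46,.046),("d3",319,105,.046),("gtL",311.5,138,.092),("gtR",328.5,138,.092),("gtnear",320,165,.092),("gtnear",320,180,.092),("g56",422,46,.046),("lipL",267,204,.054),("lipR",465,204,.054)]:
    print(n,ray(P,u,v,z)[:2],d[int(v),int(u)])
print(d[136:184:3,320]); 
V=P["view"];print(-V[:3,:3].T@V[:3,3],V[2,:3])
o=ctrl.get_obs();print(o["tool_pos"],R.from_quat(o["orientation"]).as_matrix(),o["t"])
```

```text
d56 [0.6502 0.2684] 0.29647243
d3 [0.5986 0.256 ] 0.31271598
gtL [0.5699 0.2564] 0.3276486
gtR [0.5733 0.2419] 0.3285445
gtnear [0.5484 0.2436] 0.2827507
gtnear [0.5351 0.2403] 0.28960142
g56 [0.6726 0.1742] 0.2968982
lipL [0.4888 0.286 ] 0.33311766
lipR [0.537  0.0831] 0.33461398
[0.324  0.2939 0.278  0.2787 0.2793 0.2802 0.281  0.2828 0.2835 0.283
 0.2842 0.2853 0.2844 0.2857 0.2865 0.3403]
[0.5959 0.2593 0.3725] [-0.2758 -0.066  -0.959 ]
[0.5274 0.2429 0.2306] [[ 0.9735  0.2287 -0.0011]
 [ 0.2287 -0.9735 -0.0008]
 [-0.0012  0.0006 -1.    ]] 2.45
```

```bash
python3 -m inch '[[2.4,0.35,0,0,0,0,-1],[0,0,3,0,0,0,-1],[0,0,3.5,0,0,0,-1],[0,0,3.5,0,0,0,-1],[0,0,3.0,0,0,0,-1],[0,0,2.3,0,0,0,-1],[0,0,1.2,0,0,0,-1],[0,0,0.7,0,0,0,-1],[0,0,0,0,0,0,-1],[0,0,0,0,0,0,-1]]'
```

```text
t: 3.45
tool_pos: [0.553, 0.2451, 0.0608]
orientation: [0.993, 0.114, 0.001, -0.0]
contact_force: [0.3, -0.4, 0.9]
opening: 1.004
grasp_force: 0.0
```

```bash
python3 -m inch '[[0,0,0.3,0,0,0,0],[0,0,0,0,0,0,0.2],[0,0,0,0,0,0,0.4],[0,0,0,0,0,0,0.6],[0,0,0,0,0,0,0.8],[0,0,0,0,0,0,1],[0,0,0,0,0,0,1],[0,0,0,0,0,0,1],[0,0,0,0,0,0,1],[0,0,0,0,0,0,1]]'
```

```text
t: 4.45
tool_pos: [0.5523, 0.2452, 0.0567]
orientation: [0.993, 0.115, 0.0, -0.0]
contact_force: [-1.3, 1.0, 4.3]
opening: 0.176
grasp_force: 59.8
```

```bash
python3 -m inch '[[0,0,-0.1,0,0,0,1],[0.15,0,-0.77,0,-0.05,0,1],[0.15,0,-0.77,0,-0.05,0,1],[0.15,0,-0.77,0,-0.05,0,1],[0.15,0,-0.77,0,-0.05,0,1],[0.15,0,-0.77,0,-0.05,0,1],[0,0,0,0,0,0,1],[0,0,0,0,0,0,1],[0,0,0,0,0,0,1]]'
cat >> h.py <<'E'
def st():
    o=ctrl.get_obs(); M=R.from_quat(o["orientation"]).as_matrix()
    h=o["tool_pos"]+M@np.array([.155,0,.0267])  # expected hook tip
    c,s=np.cos(.23),np.sin(.23); Rk=np.array([[c,s,0],[-s,c,0],[0,0,1]])
    print("t",o["t"],"tcp",o["tool_pos"].round(4),"pitch",np.arcsin(-M[2,0]).round(4),"yaw",np.arctan2(M[1,0],M[0,0]).round(4),"roll",np.arcsin(M[2,1]).round(4),"F",o["contact_force"].round(1),"M",o["moment"].round(2))
    print("hook rack",(Rk@(h-np.array([.606,.208,.03]))).round(4),"open",round(o["opening"],3))
E
python3 - <<'E'
from h import *
import cv2
st()
p,d=ctrl.read_camera("side"); cv2.imwrite("pics/s2.png",cv2.resize(p[200:320,190:350,::-1],None,fx=4.5,fy=4.5,interpolation=cv2.INTER_CUBIC))
E
```

```text
t: 5.35
tool_pos: [0.5622, 0.2474, 0.0937]
orientation: [0.986, 0.114, -0.124, 0.014]
contact_force: [-1.1, 0.5, -3.4]
opening: 0.18
grasp_force: 58.8
t 5.35 tcp [0.5622 0.2474 0.0937] pitch 0.2505 yaw 0.2298 roll 0.0002 F [-1.1  0.5 -3.4] M [-0.01 -0.1   0.04]
hook rack [ 0.1099  0.0483 -0.0006] open 0.18
```

View pics/s2.png

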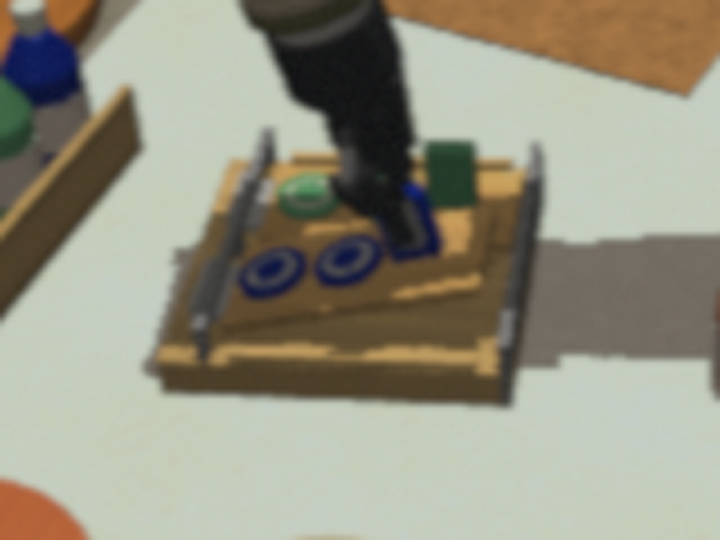

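The tray is tilted about 0.25 rad with its grip end above the lip and the hook end still down. Now I'll draw it out 36 mm.

```bash
python3 -m inch '[[-0.58,0,0.14,0,0,0,1],[-0.58,0,0.15,0,0,0,1],[-0.58,0,0.15,0,0,0,1],[-0.58,0,0.15,0,0,0,1],[-0.58,0,0.15,0,0,0,1],[-0.58,0,0.15,0,0,0,1],[0,0,0,0,0,0,1],[0,0,0,0,0,0,1]]'
python3 - <<'E'
from h import *
import cv2
st()
P=ctrl.camera_params("top"); print("jar top",ray(P,250,259,.095))
E
```

```text
t: 6.2
tool_pos: [0.528, 0.2395, 0.0949]
orientation: [0.986, 0.114, -0.124, 0.014]
contact_force: [0.2, -0.1, -4.3]
opening: 0.181
grasp_force: 58.7
t 6.2 tcp [0.528  0.2395 0.0949] pitch 0.2497 yaw 0.2298 roll -0.0 F [ 0.2 -0.1 -4.3] M [ 0.01 -0.15 -0.02]
hook rack [0.0748 0.0484 0.0007] open 0.181
jar top [0.32514555 0.20756754 0.095     ]
```

```bash
python3 -m inch '[[-0.97,0,0.24,0,0,0,1],[-0.37,0,-1.45,0,0,0,1],[-0.6,0,-2.4,0,0,0,1],[-0.74,0,-2.9,0,0,0,1],[-0.74,0,-2.9,0,0,0,1],[-0.74,0,-2.9,0,0,0,1],[-0.5,0,-1.9,0,0,0,1],[0,0,0,0,0.06,0,1],[0,0,0,0,0.07,0,1],[0,0,0,0,0.07,0,1],[0,0,0,0,0.05,0,1],[0,0,0,0,0,0,1]]'
python3 - <<'E'
from h import *
st()
E
```

```text
t: 7.4
tool_pos: [0.518, 0.2373, 0.246]
orientation: [0.993, 0.115, 0.001, -0.0]
contact_force: [-0.2, -0.7, -4.5]
opening: 0.179
grasp_force: 58.9
t 7.4 tcp [0.518  0.2373 0.246 ] pitch -0.0029 yaw 0.2301 roll -0.0003 F [-0.2 -0.7 -4.5] M [-0.02  0.18  0.01]
hook rack [0.0761 0.0486 0.1898] open 0.179
```

```bash
python3 -m inch '[[0,0,0,0,0,0.05,1],[0,0,0,0,0,0.09,1],[0,0,0,0,0,0.1,1],[0,0,0,0,0,0.085,1],[0,0,0,0,0,0.05,1],[0.2,1,0,0,0,0,1],[0.4,2,0,0,0,0,1],[0.7,3,0,0,0,0,1],[0.7,3,0,0,0,0,1],[0.7,3,0,0,0,0,1],[0.7,3,0,0,0,0,1],[0.7,3,0,0,0,0,1]]'
python3 -m inch '[[0.7,3,0,0,0,0,1],[0.7,3,0,0,0,0,1],[0.7,3,0,0,0,0,1],[0.7,3,0,0,0,0,1],[0.7,3,0,0,0,0,1],[0.7,3,0,0,0,0,1],[0.5,2,0,0,0,0,1],[0.3,1.2,0,0,0,0,1],[0,0,0,0,0,0,1],[0,0,0,0,0,0,1],[0,0,0,0,0,0,1]]'
python3 - <<'E'
from h import *
import cv2
st()
for n in ["wrist","side"]:
    np.savez(n+"3.npz",**ctrl.camera_params(n)); p,d=ctrl.read_camera(n); np.save(n+"3d.npy",d)
    cv2.imwrite(f"pics/{n}3.png",p[:,:,::-1] if n=="wrist" else cv2.resize(p[60:260,220:440,::-1],None,fx=3,fy=3,interpolation=cv2.INTER_CUBIC))
E
```

```text
t: 8.6
tool_pos: [0.5328, 0.0511, 0.2446]
orientation: [0.997, -0.072, -0.0, 0.0]
contact_force: [2.1, 0.4, -2.7]
opening: 0.174
grasp_force: 58.9
t: 9.7
tool_pos: [0.5516, -0.1629, 0.244]
orientation: [0.997, -0.072, -0.0, -0.0]
contact_force: [0.7, 0.4, -3.8]
opening: 0.183
grasp_force: 59.0
t 9.7 tcp [ 0.5516 -0.1629  0.244 ] pitch 0.0003 yaw -0.1439 roll -0.0005 F [ 0.7  0.4 -3.8] M [0.01 0.18 0.02]
hook rack [ 0.0068 -0.4053  0.1873] open 0.183
```

View pics/wrist3.png

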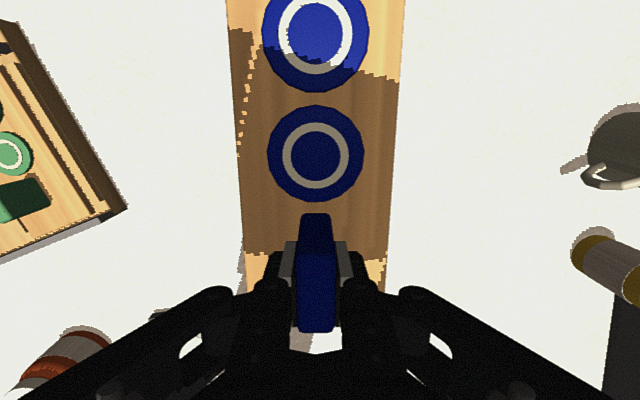

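View pics/side3.png

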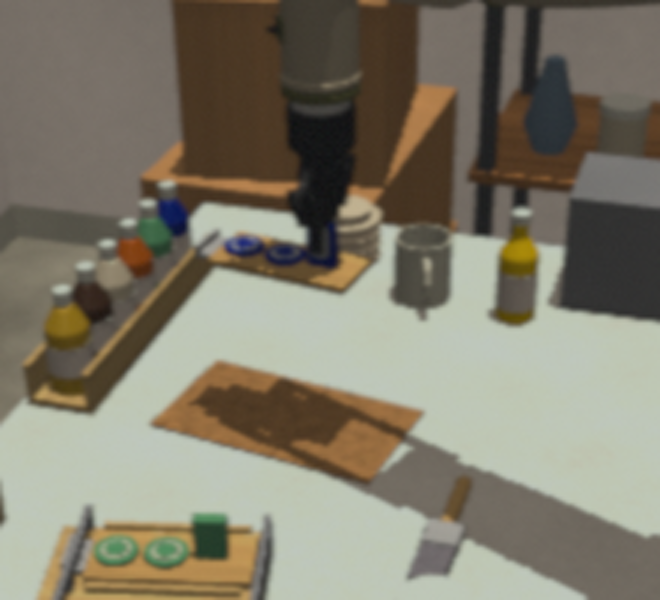

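The wrist view shows the tray held centred, with discs at (316,32) and (315,153). The side view shows its shadow inside the mat. I'll measure the tray's own tilt from depth before lowering.

Run:
```python
from h import *
P=dict(np.load("wrist3.npz")); d=np.load("wrist3d.npy"); V=P["view"]; f=200/np.tan(np.radians(P["vfov"]/2))
v,u=np.mgrid[5:230:3,245:395:3]; z=d[v,u]
pc=np.stack([(u-P["cx"])/f*z,(v-P["cy"])/f*z,z],-1)
w=(pc-V[:3,3])@V[:3,:3]
m=((u<258)|(u>372))&(z>0)
p=w[m]; a=-.144; c,s=np.cos(a),np.sin(a)
q=(p-[.5516,-.1629,0])@np.array([[c,-s,0],[s,c,0],[0,0,1]])
k=np.abs(q[:,2]-np.median(q[:,2]))<.015; q=q[k]
A=np.c_[q[:,:2],np.ones(len(q))]; co=np.linalg.lstsq(A,q[:,2],rcond=None)[0]
print(co,len(q),"underside at grip",co[2]-.01, (q[:,2]-A@co).std(), q.min(0),q.max(0))
```

```text
[0.00567962 0.00171471 0.22689851] 883 underside at grip 0.21689851381359082 0.0006563293166485098 [ 0.00861986 -0.04142084  0.22521562] [0.11433816 0.03635441 0.22987453]
```

The tray is level to within 0.006 rad and its underside is 27 mm below the TCP. Touchdown should come at TCP z ≈ 0.031.

```bash
python3 -m inch '[[0,0,1.5,0,0,0,1],[0,0,3,0,0,0,1],[0,0,3,0,0,0,1],[0,0,3,0,0,0,1],[0,0,3,0,0,0,1],[0,0,3,0,0,0,1],[0,0,2,0,0,0,1],[0,0,1.1,0,0,0,1],[0,0,0.5,0,0,0,1],[0,0,0.3,0,0,0,1],[0,0,0,0,0,0,1],[0,0,0,0,0,0,1]]'
python3 -m inch '[[0,0,0.1,0,0,0,1],[0,0,0.1,0,0,0,1],[0,0,0.1,0,0,0,1],[0,0,0,0,0,0,1],[0,0,0,0,0,0,1]]'
python3 -c 'from h import *; st()'
```

```text
t: 11.0
tool_pos: [0.5525, -0.1642, 0.0412]
orientation: [0.997, -0.073, 0.001, 0.0]
contact_force: [0.3, 1.0, -3.0]
opening: 0.18
grasp_force: 58.9
t: 11.5
tool_pos: [0.5515, -0.1639, 0.0369]
orientation: [0.997, -0.073, -0.0, -0.0]
contact_force: [0.7, -0.7, -3.3]
opening: 0.185
grasp_force: 58.9
t 11.5 tcp [ 0.5515 -0.1639  0.0369] pitch 0.0001 yaw -0.1453 roll -0.0 F [ 0.7 -0.7 -3.3] M [0.06 0.17 0.02]
hook rack [ 0.0064 -0.4065 -0.0198] open 0.185
```

```bash
python3 -m inch '[[0,0,0.1,0,0,0,1],[0,0,0.1,0,0,0,1],[0,0,0.1,0,0,0,1],[0,0,0.1,0,0,0,1],[0,0,0.1,0,0,0,1],[0,0,0,0,0,0,1],[0,0,0,0,0,0,1]]'
python3 -c 'from h import *; st()'
```

```text
t: 12.2
tool_pos: [0.5516, -0.1638, 0.0319]
orientation: [0.997, -0.073, -0.0, -0.0]
contact_force: [0.5, 0.1, -3.8]
opening: 0.176
grasp_force: 58.9
t 12.2 tcp [ 0.5516 -0.1638  0.0319] pitch 0.0001 yaw -0.1452 roll -0.0 F [ 0.5  0.1 -3.8] M [-0.    0.18 -0.02]
hook rack [ 0.0065 -0.4064 -0.0248] open 0.176
```

```bash
python3 -m inch '[[0,0,0.05,0,0,0,1],[0,0,0.05,0,0,0,1],[0,0,0,0,0,0,1],[0,0,0,0,0,0,1]]'
python3 -c 'from h import *; st()'
```

```text
t: 12.6
tool_pos: [0.5516, -0.1638, 0.031]
orientation: [0.997, -0.073, -0.0, -0.0]
contact_force: [0.2, -0.4, -4.5]
opening: 0.177
grasp_force: 58.9
t 12.6 tcp [ 0.5516 -0.1638  0.031 ] pitch 0.0 yaw -0.1451 roll -0.0 F [ 0.2 -0.4 -4.5] M [ 0.04  0.16 -0.02]
hook rack [ 0.0065 -0.4064 -0.0257] open 0.177
```

```bash
python3 -m inch '[[0,0,0.04,0,0,0,1],[0,0,0.04,0,0,0,1],[0,0,0.04,0,0,0,1],[0,0,0,0,0,0,1],[0,0,0,0,0,0,1]]'
python3 -c 'from h import *; st()'
```

```text
t: 13.1
tool_pos: [0.5519, -0.1639, 0.0306]
orientation: [0.997, -0.073, 0.0, 0.0]
contact_force: [-3.1, 1.6, 6.3]
opening: 0.183
grasp_force: 60.6
t 13.1 tcp [ 0.5519 -0.1639  0.0306] pitch -0.0004 yaw -0.1451 roll 0.0001 F [-3.1  1.6  6.3] M [ 0.33  1.04 -0.07]
hook rack [ 0.0068 -0.4066 -0.026 ] open 0.183
```

```bash
python3 -m inch '[[0,0,-0.04,0,0,0,1],[0,0,0,0,0,0,0.6],[0,0,0,0,0,0,0.4],[0,0,0,0,0,0,0.2],[0,0,0,0,0,0,0],[0,0,0,0,0,0,-0.3],[0,0,0,0,0,0,-0.3],[0,0,0,0,0,0,-0.3]]'
python3 -c 'from h import *; st()'
```

```text
t: 13.9
tool_pos: [0.5516, -0.1639, 0.0301]
orientation: [0.997, -0.073, -0.0, -0.0]
contact_force: [0.9, 0.2, -0.0]
opening: 0.649
grasp_force: 0.0
t 13.9 tcp [ 0.5516 -0.1639  0.0301] pitch 0.0 yaw -0.1452 roll -0.0 F [ 0.9  0.2 -0. ] M [0.   0.03 0.02]
hook rack [ 0.0065 -0.4065 -0.0266] open 0.649
```

Released. Next I retreat straight up, move back towards the robot, and check.

```bash
python3 -m inch '[[0,0,-1,0,0,0,-0.3],[0,0,-2,0,0,0,-0.3],[0,0,-3,0,0,0,-0.3],[0,0,-4,0,0,0,-0.3],[0,0,-4,0,0,0,-0.3],[0,0,-4,0,0,0,-0.3],[-3,0,-2,0,0,0,-0.3],[-4,0,0,0,0,0,-0.3],[-4,0,0,0,0,0,-0.3],[-3,0,0,0,0,0,-0.3],[0,0,0,0,0,0,-0.3],[0,0,0,0,0,0,-0.3]]'
python3 - <<'E'
from h import *
import cv2
a,_=ctrl.read_camera("side"); b,_=ctrl.read_camera("top")
im=np.vstack([cv2.resize(a[110:310,180:420],(480,400)),cv2.resize(b[120:270,200:420],(480,200*480//293))])[:,:,::-1]
cv2.imwrite("pics/f.png",im[:600])
np.savez("w5.npz",**ctrl.camera_params("wrist")); p,d=ctrl.read_camera("wrist"); cv2.imwrite("pics/w5.png",p[:,:,::-1])
E
```

```text
t: 15.1
tool_pos: [0.4132, -0.1438, 0.2313]
orientation: [0.997, -0.073, 0.001, 0.0]
contact_force: [0.0, -0.2, -0.4]
opening: 0.65
grasp_force: 0.0
```

View pics/w5.png

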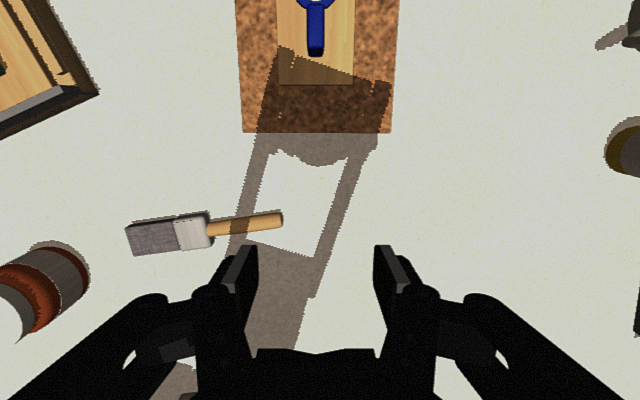

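View pics/f.png

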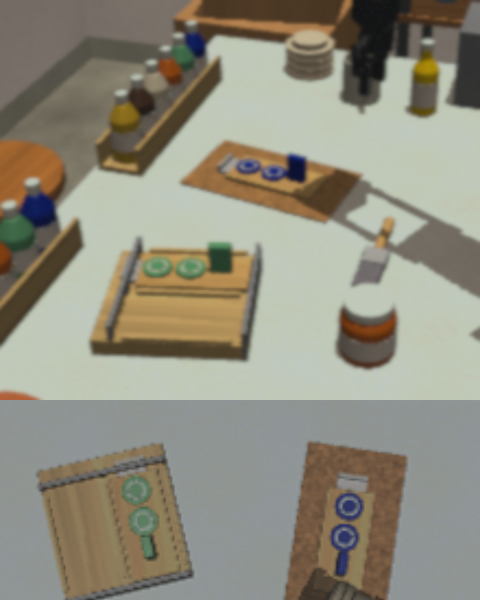

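The views show the tray flat and centred on the mat with its near edge at row ~85 against the mat edge at row 132. The green tray is still in the rack and the bystanders are unmoved.

```bash
python3 -c 'from cell import ctrl; print(ctrl.finish_job())'
```

```text
the job is handed in; nothing more can be done
None
```

The cobalt tray came out of the rack as asked and now lies flat, right way up and lengthwise on the cork mat, released, with the green tray and everything else left where they were; the job is handed in, but the judge returned no verdict.

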